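# Close the cap tote and gather the caps in its pick corner

### The job

Take the end gate out of its wooden stand and slide it fully down into the slot at the open end of the grey tote, and let go of it. Then lift the tote by its carrying bar, about 10 cm clear of the desk, and tilt it about 30 degrees, with the pick corner (by the gate, where the side wall dips) lowest, so that all three bottle caps slide together into that corner with none spilled. Finish holding the tote still like that in the gripper, and leave the beaker, the large screw cap and the label roll alone.

Things in the scene. Friction and masses are not known exactly. Their poses are not given: they have to be found in the camera images.
- tote: Grey plastic tote, loose, 0.3 to 0.5 kg, 240 long (x) x 148 wide (y; 160 over the bar's posts), walls 60 mm high, walls and floor 4 mm thick. Open on top and at its -x end, which roughly faces the robot. Origin: centre of its underside; z up. The +y long wall is full height; the -y wall dips to 34 mm near the open end (x = -90 to -25 mm).
- slot (a point): Middle of the floor of the gate slot, at (-108, 0, 4) mm in the tote's frame, tote's axes. Slot 9 mm wide (x), 140 mm long (y), between pairs of upright rails 4 mm thick that stand 9 mm in from the long walls, 60 mm high with a flared mouth up to 70 mm. The gate is fully home when its underside rests here.
- carry_bar (a point): Centre of the tote's fixed carrying bar, which spans the tote along y at (0, 0, 110) mm: a flat bar 14 mm thick (x) and 28 mm high (z 96 to 124 mm above the tote's underside), 160 mm long, on a post at each side. Free space below and round it.
- pick_corner (a point): The pick corner of the tote, on its inner floor at (-97.5, -70, 4) mm in the tote's frame: between the gate slot and the long wall with the dip.
- gate: End gate: bare aluminium panel 6 thick (x) x 135 wide (y) x 66 mm high with a black grip tab on its upper edge (12 thick, 46 wide, from z = 62 to 96 mm), 0.09 kg. Origin: centre of its underside, z up. It starts upright in the wooden stand. Its lower corners are chamfered (7 x 12 mm). Front and back are alike, so it may go in either way round.
- gate_tab (a point): Centre of the gate's grip tab, at (0, 0, 80) mm in the gate's frame; pinch it across its 12 mm thickness (x).
- gate_stand: Fixed wooden stand, 60 (x) x 150 (y) x 34 mm high, with a 9 mm wide groove along its y whose floor lies 10 mm above the desk, in which the gate stands. Origin: centre of its underside.
- beaker: Bystander: clear beaker, 70 mm across, 90 mm high; origin at the centre of its underside.
- jerry_cap: Bystander: large screw cap, 62 mm across, 22 mm high; origin at the centre of its underside.
- label_roll: Bystander: roll of labels, 67 mm across, 45 mm high; origin at the centre of its underside.
- cap_1: One of three alike loose white bottle caps in the tote, 31 mm across, 20 mm high, 12 g, slick: it starts to slide at 8 to 13 degrees of tilt. Origin: centre of its underside.
- cap_2: One of three alike loose white bottle caps in the tote, 31 mm across, 20 mm high, 12 g, slick: it starts to slide at 8 to 13 degrees of tilt. Origin: centre of its underside.
- cap_3: One of three alike loose white bottle caps in the tote, 31 mm across, 20 mm high, 12 g, slick: it starts to slide at 8 to 13 degrees of tilt. Origin: centre of its underside.
- boom_end (a point): Obstacle to stay clear of: end of the filling machine's fixed boom (always at this point), 370 mm above the desk. From here the boom runs, 30 mm thick, to the robot's left and slightly downward (270 mm high over x 0.46, y 0.37 m), with the nozzle hanging from its end; the machine and its post lie beyond, left of the work.

How it is judged:
By the outcome, as a careful person would: the job done as asked, in the order asked, and still so for the second after the job is handed in, while the arm keeps its last pose, push and grip.
It also fails if it takes over 58 s, if anything falls off the work surface, if the arm or the gripper's body presses on something with over 40 N, if the wrist force passes 120 N, or if a joint passes its speed limit or range.

### The arm

A 6-joint arm with a two-finger parallel gripper is mounted at the origin on a cart in front of the work surface, level with it; the furniture and walls round the work are solid. World frame = base frame: x ahead of the robot, y to its left, z up, the work surface at z = 0. Lengths are in m, angles in rad, forces in N, time in s.
With the tool pointing down it reaches from about 0.375 to 0.9 m from the base axis. Payload 3.1 kg.
Tool frame: the origin (TCP) lies between the finger pads; the fingertips stand manip.nose_length ahead of it and the grasp point (between the pads) lies 5 mm behind it (manip.nose_length is the distance from the TCP to the fingertips, in m); z points along the fingers, y is the line along which they close (so a half turn about z gives the same grasp; the last joint's range is limited). The gripper opens to 85 mm and grips with 20 to 120 N. Pads are 22 mm wide; open, the fingers measure 114 mm over their backs; the gripper's body (76 mm by 85 mm) begins 54 mm behind the grasp point. The pads swing forward as they close: fully open they stand 13 mm farther back than shut.
Start: joints at [0.941, 0.527, 1.433, -0, 1.181, -0.178], TCP at [0.273, 0.562, 0.245] pointing down, gripper open.
Joint ranges: [-3.08, 3.08], [-0.75, 2.2], [0.22, 2.44], [-1.43, 4.57], [0, 2.65], [-2.85, 2.85]. Speed limits (rad/s): [2.79, 2.79, 3.14, 3.14, 3.14, 3.14].

### API

Orientations are given as a unit quaternion [x, y, z, w].
In Python, from station import monitor, eyes, job, manip gives the robot as it stands.
- The arm moves only by the shell command python3 -m pendant 'ROWS' [FORCE]. ROWS is JSON, a list that holds one entry, the list of rows, each a list of 7 numbers: the shift along the tool's x, y, z as a fraction of full scale, then the turn, a rotation vector about the tool's x, y, z as a fraction of full scale, then the opening, from 0 (shut) to 1 (fully open). A call has 1 to 20 rows; each row shifts and turns the commanded pose from where the row before left it, along the tool's axes as they then stand; what a row does not reach is not made up. Full scale, the value 1, is 800 mm for a shift and 0.12 rad for a turn. A row lasts 1/10 s, in which the tool goes at most 50 mm and 8.59 degrees, less where a joint would pass 70% of its speed; a pose out of reach is approached as far as the arm can. A call with a number of a shift or a turn outside -1 to 1 is refused whole. A call with a gripper value outside its range is refused whole. The fingers move at their own pace and stop on an object; FORCE is the grip in N (left out, the last holds). Time passes only in rows, so rows that do not move let the fingers close. It gives the time, the measured TCP pose, the force, the opening and the grip force at its end, in the units of the state.
- monitor.sense(): the state, without advancing time (a new reading comes with each control period).
- eyes.snapshot(name): name is "side" or "top" or "wrist"; returns a dict with "pixels" (384x512x3 uint8, red, green, blue), "depth" (384x512 float32, m along the optical axis (not along the pixel's ray), 0 where there is no reading), "intrinsics" (3x3 intrinsics, pixels), "eye" and "attitude" of the camera in the world. Camera axes: x right, y down, z forward; pixel columns grow to the right and rows downward; lengths in m; the calibration is good to about 2 mm. A picture is of the moment at which its call begins.
- job.sign_off(): hands the job in; it is judged then, once.
The state is a dict: "t": time; "q": joint angles; "qd": joint speeds; "tau": joint torques, N m; "tcp_pos": TCP position; "tool_rot": TCP orientation; "force": force on the tool from outside, world axes, zero at the start; "ft_torque": the same for the moment, N m; "finger_gap": opening from 0.0 (shut) to 1.0 (fully open); "gripper_force": force on a finger pad.
Only numpy, scipy, OpenCV 4.12 (cv2) and the standard library are available. Lean on these libraries where they do the work, as an engineer would, in place of code of your own. Each camera call takes 0.05 s, during which the arm holds its last target. There are 200 camera calls.

## Working session

There is one attempt and no reset: what is moved stays moved. The work goes in short steps, Python scripts to look and compute and a shell command to move; the robot and the scene stay as the last step left them, time stands still between calls to the robot, and variables do not carry over. Pictures are saved under pics/ and viewed, at most 10 in all, crops included, and the job is handed in when it is done.

```bash
mkdir -p pics; ls; cat > h.py <<'E'
import numpy as np,cv2
from station import monitor,eyes,job,manip
from scipy.spatial.transform import Rotation as R
def att(s):
    a=np.array(s["attitude"]); return R.from_quat(a).as_matrix() if a.size==4 else a.reshape(3,3)
def cloud(s):
    K=np.array(s["intrinsics"]);d=s["depth"];v,u=np.mgrid[0:384,0:512]
    P=np.stack([(u-K[0,2])/K[0,0]*d,(v-K[1,2])/K[1,1]*d,d],-1)
    return P@att(s).T+np.array(s["eye"])
def save(s,n): cv2.imwrite(f"pics/{n}.png",cv2.cvtColor(s["pixels"],cv2.COLOR_RGB2BGR))
E
python3 - <<'E'
from h import *
import pickle
S={n:eyes.snapshot(n) for n in("side","top","wrist")}
pickle.dump(S,open("s0.pkl","wb"))
for n,s in S.items(): print(n,s["eye"],s["attitude"],np.array(s["intrinsics"]).ravel()[[0,2,4,5]])
cv2.imwrite("pics/a.png",cv2.resize(cv2.cvtColor(S["top"]["pixels"],cv2.COLOR_RGB2BGR),(800,600))); save(S["side"],"b")
st=monitor.sense();print(st,manip.nose_length)
E
```

```text
pics
side [ 0.2911582  -0.8324608   0.59317967] [ 0.82536783 -0.15957601  0.09677777 -0.53285787] [365.83051337 255.14325695 365.83051337 191.69742118]
top [ 0.35704128 -0.07436022  1.25629724] [-0.70185485  0.70531959 -0.06497235  0.07551577] [352.80676522 256.23660836 352.80676522 187.69417188]
wrist [0.20182084 0.59677418 0.37370994] [0.83701632 0.52463707 0.08183305 0.13214752] [285.07203331 252.78480441 285.07203331 191.00105177]
{'t': 0.15, 'q': array([ 9.40473671e-01,  5.28258525e-01,  1.43360831e+00, -3.79578872e-06,
        1.18140900e+00, -1.78472073e-01]), 'qd': array([-0.00060001, -0.00289454, -0.00304945, -0.00032171, -0.00117033,
       -0.00143225]), 'tau': array([ 3.99838991e-04, -4.42744195e+01, -1.78274721e+01, -2.70011797e-04,
        5.63176887e-03,  1.68716480e-05]), 'tcp_pos': array([0.27253737, 0.56186261, 0.24455467]), 'tool_rot': array([ 2.24007452e-01,  9.74587068e-01, -7.74398340e-04, -3.29522682e-04]), 'force': array([-0.37067547, -0.02222844, -0.18556766]), 'ft_torque': array([0.04254353, 0.02931415, 0.03425799]), 'gripper_force': 0.0, 'finger_gap': 0.9985052141958609} 0.014
```

View pics/a.png

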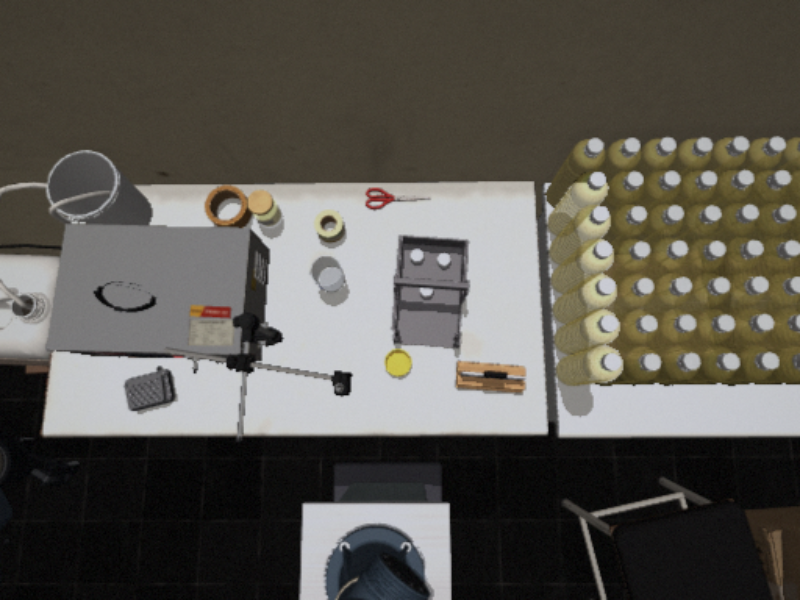

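View pics/b.png

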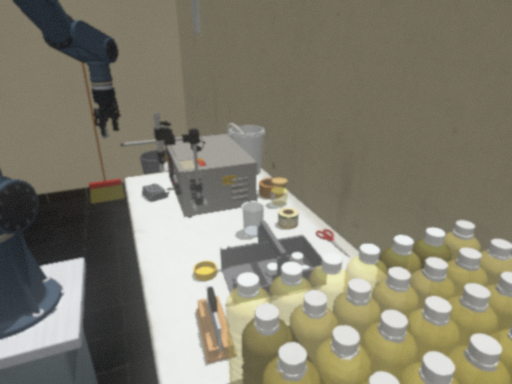

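The top view shows, in 800x600 pixels, the tote at (430,290) with its open end towards the robot and three caps at (417,256), (444,260) and (427,292). The stand with the gate is at (490,377), the yellow cap at (398,363), the beaker at (330,278), the label roll at (330,225) and the boom end at (342,383). The side view shows the stand at (215,325), but bottles partly hide the tote.

```bash
python3 - <<'E'
from h import *
import pickle
S=pickle.load(open("s0.pkl","rb"))
def proj(s,p):
    c=att(s).T@(np.array(p)-s["eye"]);K=np.array(s["intrinsics"]);return (K@c/c[2])[:2].round(),c[2].round(2)
for n in S: print(n,proj(S[n],[0,0,0]),proj(S[n],[.273,.562,.245]),proj(S[n],[.5,0,0]))
C=cloud(S["top"]); k=.64
for n,(u,v) in dict(stand=(490,377),tote=(430,320),bar=(430,283),boom=(342,383),jc=(398,363),beaker=(330,278),roll=(330,225),cap1=(417,256),c2=(444,260),c3=(427,292),desk=(360,320)).items(): print(n,C[int(v*k),int(u*k)].round(3))
def rect(m,name):
    P=C[m]; r=cv2.minAreaRect(P[:,:2].astype(np.float32)*1000); print(name,m.sum(),r, np.median(P[:,2]))
Z=C[...,2];X=C[...,0];Y=C[...,1];hsv=cv2.cvtColor(S["top"]["pixels"],cv2.COLOR_RGB2HSV)
u,v=np.meshgrid(np.arange(512),np.arange(384))
box=lambda a,b,c,d:(u>a*k)&(u<b*k)&(v>c*k)&(v<d*k)
rect(box(385,480,268,300)&(Z>.1)&(Z<.15),"bar")
rect(box(385,480,225,360)&(Z>.045)&(Z<.075),"rim")
rect(box(445,540,350,400)&(Z>.02)&(Z<.045),"stand")
rect(box(445,540,350,400)&(Z>.065)&(Z<.12),"gate")
rect(box(445,540,350,400)&(Z>.095)&(Z<.12),"tab")
E
```

```text
side (array([ 12., 307.]), np.float64(0.86)) (array([110., 133.]), np.float64(1.32)) (array([218., 260.]), np.float64(1.02))
top (array([240., 370.]), np.float64(1.16)) (array([ 34., 290.]), np.float64(0.98)) (array([241., 218.]), np.float64(1.26))
wrist (array([-215.,  161.]), np.float64(0.38)) (array([253., 261.]), np.float64(0.15)) (array([ 29., 404.]), np.float64(0.52))
stand [ 0.414 -0.243  0.081]
tote [ 0.55  -0.123  0.002]
bar [ 0.608 -0.119  0.124]
boom [0.39  0.03  0.405]
jc [ 0.45  -0.048  0.005]
beaker [0.651 0.109 0.002]
roll [ 0.779  0.113 -0.002]
cap1 [ 0.696 -0.092  0.027]
c2 [ 0.686 -0.157  0.02 ]
c3 [ 0.611 -0.116  0.026]
desk [ 0.551  0.039 -0.   ]
bar 281 ((608.2285766601562, -122.15895080566406), (159.02020263671875, 27.649280548095703), 85.84524536132812) 0.12272352296677713
rim 363 ((609.9196166992188, -121.93254852294922), (157.91702270507812, 241.15452575683594), 84.97908020019531) 0.05925630021775152
stand 504 ((419.11102294921875, -254.38803100585938), (149.83126831054688, 49.115299224853516), 85.27567291259766) 0.033769275678114385
gate 115 ((419.1879577636719, -254.3265380859375), (132.365234375, 12.131556510925293), 86.73487091064453) 0.09022705189383395
tab 55 ((419.1355895996094, -253.7384033203125), (44.43846130371094, 11.239781379699707), 82.58940887451172) 0.10518550111964342
```

```bash
python3 - <<'E'
from h import *
import pickle
S=pickle.load(open("s0.pkl","rb"))
for n in("top","side"):
    C=cloud(S[n]);ok=S[n]["depth"]>0
    m=ok&(C[...,0]>.1)&(C[...,0]<1)&(C[...,1]>-.1)&(C[...,1]<1)
    P=C[m]
    print(n)
    for y0 in np.arange(-.1,.85,.05):
        for x0 in np.arange(.1,.9,.1):
            q=P[(P[:,0]>=x0)&(P[:,0]<x0+.1)&(P[:,1]>=y0)&(P[:,1]<y0+.05)]
            print("%5.2f"%(np.percentile(q[:,2],97) if len(q)>3 else -9),end=" ")
        print(" y=%.2f"%y0)
E
```

```text
top
 0.00  0.00  0.00  0.02  0.01  0.13  0.06  0.60  y=-0.10
 0.31  0.00  0.00  0.02  0.06  0.11  0.00  0.60  y=-0.05
 0.00  0.00  0.41  0.38  0.00  0.00  0.00  0.60  y=0.00
 0.00  0.00  0.01  0.36  0.00  0.09  0.05  0.60  y=0.05
 0.00  0.00  0.00  0.35  0.00  0.09  0.05  0.60  y=0.10
 0.00  0.00  0.00  0.33  0.31  0.00  0.00  0.61  y=0.15
-0.74  0.00  0.30  0.34  0.32  0.13  0.10  0.61  y=0.20
-0.74  0.00  0.01  0.30  0.18  0.18  0.18  0.61  y=0.25
-0.74 -0.00  0.00  0.29  0.18  0.18  0.18  0.61  y=0.30
 0.62  0.00  0.00  0.27  0.18  0.18  0.18  0.61  y=0.35
 0.56  0.58  0.00  0.18  0.20  0.18  0.18  0.61  y=0.40
-0.74  0.35  0.04  0.18  0.21  0.18  0.18  0.60  y=0.45
-0.74  0.42  0.40  0.18  0.21  0.18  0.19  0.54  y=0.50
-0.74  0.27  0.28  0.18  0.18  0.18  0.20  0.48  y=0.55
-0.74  0.25  0.30  0.18  0.18  0.18  0.22  0.41  y=0.60
-0.74 -0.00  0.01  0.00 -9.00 -9.00  0.20  0.34  y=0.65
-0.74  0.00  0.01  0.00 -9.00 -9.00  0.05  0.28  y=0.70
-0.74 -0.74 -0.00 -0.00  0.01  0.01  0.04  0.22  y=0.75
-0.74 -0.74 -9.00 -0.03  0.02  0.04  0.03  0.14  y=0.80
side
 0.28  0.00  0.00  0.02  
[... 340 characters left out ...]
29  0.16  0.16  0.64  y=0.20
-9.00 -0.00  0.00  0.18  0.18  0.18  0.18  0.65  y=0.25
 0.66 -0.00  0.00  0.18  0.18  0.18  0.18  0.65  y=0.30
 0.66  0.65  0.00  0.18  0.18  0.18  0.18  0.65  y=0.35
 0.61  0.62  0.00  0.18  0.20  0.18  0.18  0.66  y=0.40
 0.57  0.59  0.53  0.18  0.20  0.18  0.18  0.66  y=0.45
 0.53  0.52  0.57  0.18  0.19  0.19  0.19  0.65  y=0.50
-0.74  0.53  0.54  0.18  0.18  0.18  0.19  0.66  y=0.55
-0.74  0.29  0.34  0.14 -9.00  0.18  0.22  0.67  y=0.60
-0.74 -0.00  0.00  0.00 -9.00 -9.00  0.20  0.67  y=0.65
-0.74 -0.00  0.00  0.00 -9.00 -9.00 -9.00  0.68  y=0.70
-0.74 -0.74  0.00 -0.00 -9.00 -9.00 -9.00  0.68  y=0.75
-0.74 -0.74 -9.00 -9.00 -9.00 -9.00 -9.00  0.68  y=0.80
```

```bash
python3 -m pendant '[[[0,0,-0.035,0,0,1,1],[0,0,-0.035,0,0,1,1],[0,0,-0.035,0,0,1,1],[0,0,-0.035,0,0,1,1],[0,0,-0.035,0,0,1,1],[0,0,-0.035,0,0,1,1],[0,0,-0.035,0,0,1,1],[0,0,-0.035,0,0,1,1],[0,0,-0.035,0,0,1,1],[0,0,-0.035,0,0,1,1],[0,0,0,0,0,0,1]]]'
```

```text
t: 1.25
tcp_pos: [0.2734, 0.5631, 0.5299]
tool_rot: [0.735, 0.678, 0.004, -0.001]
force: [0.1, 0.5, 1.1]
finger_gap: 1.001
gripper_force: 0.0
```

```bash
python3 -m pendant '[[[-0.052,0.0195,0,0,0,0,1],[-0.052,0.0195,0,0,0,0,1],[-0.052,0.0195,0,0,0,0,1],[-0.052,0.0195,0,0,0,0,1],[-0.052,0.0195,0,0,0,0,1],[-0.052,0.0195,0,0,0,0,1],[-0.052,0.0195,0,0,0,0,1],[-0.052,0.0195,0,0,0,0,1],[-0.052,0.0195,0,0,0,0,1],[-0.052,0.0195,0,0,0,0,1],[-0.052,0.0195,0,0,0,0,1],[-0.052,0.0195,0,0,0,0,1],[0,0,0,0,0,0,1]]]'; python3 -c "
from h import *
s=monitor.sense();print(s['q'].round(3),s['tcp_pos'])"
```

```text
t: 2.55
tcp_pos: [0.42, 0.0451, 0.5235]
tool_rot: [0.737, 0.675, -0.002, -0.0]
force: [-0.8, 0.2, 0.4]
finger_gap: 1.002
gripper_force: 0.0
[-0.158  0.007  1.418 -0.002  1.719 -0.07 ] [0.4199788  0.04508049 0.52349738]
```

```bash
python3 -m pendant '[[[-0.0466,0.0037,0,0,0,0,1],[-0.0466,0.0037,0,0,0,0,1],[-0.0466,0.0037,0,0,0,0,1],[-0.0466,0.0037,0,0,0,0,1],[-0.0466,0.0037,0.03,0,0,0,1],[-0.0466,0.0037,0.05,0,0,0,1],[-0.0466,0.0037,0.06,0,0,0,1],[-0.0466,0.0037,0.06,0,0,0,1],[0,0,0.06,0,0,0,1],[0,0,0.05,0,0,0,1],[0,0,0,0,0,0,1],[0,0,0,0,0,0,1]]]'; python3 - <<'E'
from h import *
import pickle
s=monitor.sense();print(s['q'].round(3),s['tcp_pos'],R.from_quat(s['tool_rot']).as_matrix().round(4).tolist())
w=eyes.snapshot("wrist");save(w,"w1");pickle.dump(w,open("w1.pkl","wb"))
E
```

```text
t: 3.75
tcp_pos: [0.4186, -0.2324, 0.2978]
tool_rot: [0.735, 0.678, 0.0, -0.001]
force: [0.2, -0.0, 1.5]
finger_gap: 1.0
gripper_force: 0.0
[-0.741  0.263  1.72   0.     1.16  -0.661] [ 0.41860177 -0.23235211  0.29781319] [[0.0796, 0.9968, -0.0012], [0.9968, -0.0796, 0.0013], [0.0012, -0.0013, -1.0]]
```

View pics/w1.png

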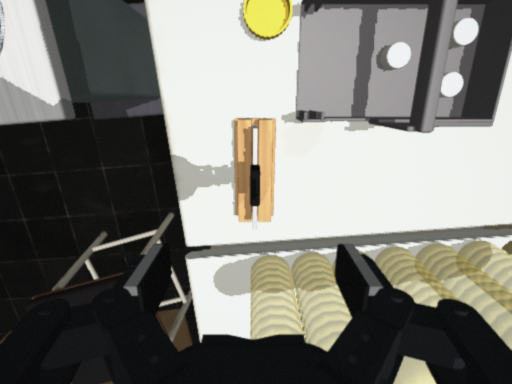

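The wrist view shows the stand at (255,170), the black tab at (255,185), and the tote's open end with rails near (308,10) and (308,115). The fingers straddle the gate line, about column 255.

```bash
python3 - <<'E'
from h import *
import pickle
w=pickle.load(open("w1.pkl","rb"));C=cloud(w);Z=C[...,2];X=C[...,0];Y=C[...,1];ok=w["depth"]>0
def rect(m,n):
    P=C[m];r=cv2.minAreaRect(P[:,:2].astype(np.float32)*1000);print(n,m.sum(),np.round(r[0],1),np.round(r[1],1),round(r[2],2),np.median(P[:,2]).round(4),P[:,2].max().round(4))
v,u=np.mgrid[0:384,0:512]
b=ok&(u>225)&(u<290)&(v>105)&(v<240)
rect(b&(Z>.098)&(Z<.12),"tab");rect(b&(Z>.06)&(Z<.12),"gate");rect(b&(Z>.025)&(Z<.045),"stand")
t=ok&(u>290)&(v<140)
rect(t&(Z>.062)&(Z<.08),"flares")
a=t&(Z>.062)&(Z<.08)
for sel,n in((a&(v>70),"right flare"),(a&(v<50),"left flare")):
    P=C[sel];print(n,len(P),P.min(0).round(3),P.max(0).round(3),P.mean(0).round(4))
rect(t&(Z>.1)&(Z<.135),"bar")
m=t&(Z>.05)&(Z<.063)&(X<.75);rect(m,"rim")
S=C[m]; print(S.min(0),S.max(0))
E
```

```text
tab 373 [ 418.9 -253.5] [45.3 10.8] 85.37 0.1063 0.1086
gate 689 [ 419.  -253.5] [134.   11.2] 85.69 0.1046 0.1086
stand 2757 [ 418.7 -254.2] [150.3  49.2] 85.31 0.0347 0.0436
flares 188 [ 614.1 -187.1] [250.7  85.8] 13.26 0.067 0.08
right flare 182 [ 0.484 -0.207  0.062] [ 0.725 -0.148  0.08 ] [ 0.5573 -0.1863  0.0674]
left flare 1 [ 0.726 -0.117  0.062] [ 0.726 -0.117  0.062] [ 0.7262 -0.1165  0.0622]
bar 3525 [ 611.3 -138.8] [127.2  30.3] 81.73 0.1229 0.127
rim 1641 [ 610.3 -133.6] [136.8 242.4] 82.93 0.0596 0.063
[ 0.48388407 -0.20902427  0.05001892] [ 0.72984991 -0.05095777  0.06297868]
```

```bash
python3 -m pendant '[[[-0.013,0.0013,0.02,0,0,0,1],[-0.013,0.0013,0.04,0,0,0,1],[0,0,0.05,0,0,0,1],[0,0,0.05,0,0,0,1],[0,0,0.04,0,0,0,1],[0,0,0.03,0,0,0,1],[0,0,0.02,0,0,0,1],[0,0,0.016,0,0,0,1],[0,0,0,0,0,0,1],[0,0,0,0,0,0,1]]]' 40; python3 -c "
from h import *
s=monitor.sense();print(s['tcp_pos'],R.from_quat(s['tool_rot']).as_matrix().round(4).tolist())"
```

```text
t: 4.8
tcp_pos: [0.4207, -0.2551, 0.0867]
tool_rot: [0.735, 0.678, 0.0, 0.002]
force: [0.4, 0.2, 0.9]
finger_gap: 1.0
gripper_force: 0.0
[ 0.42065571 -0.25514943  0.08671908] [[0.0802, 0.9968, 0.0031], [0.9968, -0.0802, -0.003], [-0.0027, 0.0033, -1.0]]
```

```bash
python3 -m pendant '[[[0.002,-0.002,0,0,0,0,1],[0,0,0,0,0,0,0],[0,0,0,0,0,0,0],[0,0,0,0,0,0,0],[0,0,0,0,0,0,0],[0,0,0,0,0,0,0],[0,0,0,0,0,0,0],[0,0,0,0,0,0,0],[0,0,0,0,0,0,0]]]' 50; python3 -m pendant '[[[0,0,-0.02,0,0,0,0],[0,0,-0.05,0,0,0,0],[0,0,-0.05,0,0,0,0],[0,0,-0.05,0,0,0,0],[0,0,-0.03,0,0,0,0],[0,0,0,0,0,0,0],[0,0,0,0,0,0,0]]]'; python3 - <<'E'
from h import *
import pickle
s=monitor.sense();print(s['tcp_pos'],R.from_quat(s['tool_rot']).as_matrix().round(4).tolist())
t=eyes.snapshot("top");w=eyes.snapshot("wrist");pickle.dump((t,w),open("s2.pkl","wb"))
cv2.imwrite("pics/c.png",cv2.cvtColor(np.vstack([t["pixels"][120:270,150:450],cv2.resize(w["pixels"],(300,225))]),cv2.COLOR_RGB2BGR))
E
```

```text
t: 5.7
tcp_pos: [0.4178, -0.2525, 0.0852]
tool_rot: [0.735, 0.678, 0.0, 0.001]
force: [0.9, -1.2, 1.2]
finger_gap: 0.13
gripper_force: 49.0
t: 6.4
tcp_pos: [0.4169, -0.2517, 0.2448]
tool_rot: [0.735, 0.678, -0.0, -0.0]
force: [0.4, 0.8, -1.5]
finger_gap: 0.134
gripper_force: 50.0
[ 0.41687195 -0.25168786  0.24481335] [[0.0808, 0.9967, -0.0007], [0.9967, -0.0808, 0.0005], [0.0004, -0.0008, -1.0]]
```

View pics/c.png

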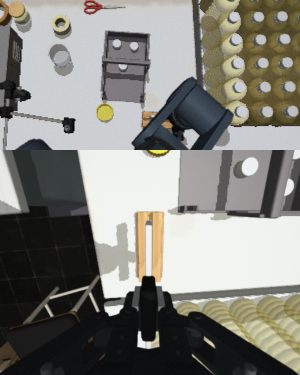

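The gate is pinched by its tab and lifted clear of the stand, hanging straight between the fingers. Next I'll move beside the slot and look again.

```bash
python3 -m pendant '[[[0.033,0.005,-0.008,0,0,0,0],[0.033,0.005,-0.008,0,0,0,0],[0.033,0.005,-0.008,0,0,0,0],[0.033,0.005,-0.006,0,0,0,0],[0,0,0,0,0,0,0],[0,0,0,0,0,0,0],[0,0,0,0,0,0,0]]]'; python3 - <<'E'
from h import *
import pickle
s=monitor.sense();print(s['tcp_pos'],R.from_quat(s['tool_rot']).as_matrix().round(4).tolist())
w=eyes.snapshot("wrist");pickle.dump((w,s),open("w3.pkl","wb"));cv2.imwrite("pics/w3.png",cv2.resize(cv2.cvtColor(w["pixels"],cv2.COLOR_RGB2BGR),(800,600)))
E
```

```text
t: 7.2
tcp_pos: [0.4415, -0.1487, 0.2681]
tool_rot: [0.735, 0.678, -0.0, -0.001]
force: [0.1, 0.1, -0.2]
finger_gap: 0.131
gripper_force: 49.9
[ 0.44153556 -0.14873913  0.2680997 ] [[0.0813, 0.9967, -0.0019], [0.9967, -0.0813, 0.0006], [0.0005, -0.0019, -1.0]]
```

View pics/w3.png

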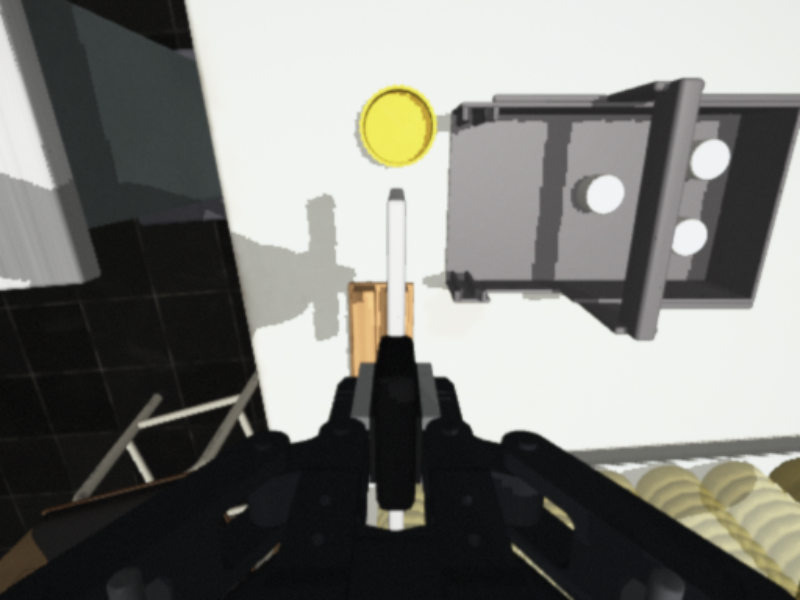

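The tote is fully in view: the rail pairs are at (475,115) and (467,288), the bar is at (665,210), and the caps are at (605,193), (710,158) and (689,237). The gate's upper edge runs along column 397.

```bash
python3 - <<'E'
from h import *
import pickle
w,s=pickle.load(open("w3.pkl","rb"));C=cloud(w);Z=C[...,2];ok=w["depth"]>0;k=.64
v,u=np.mgrid[0:384,0:512]
box=lambda a,b,c,d:ok&(u>a*k)&(u<b*k)&(v>c*k)&(v<d*k)
def rect(m,n):
    P=C[m];r=cv2.minAreaRect(P[:,:2].astype(np.float32)*1000);print(n,m.sum(),np.round(r[0],1),np.round(r[1],1),round(r[2],2),np.median(P[:,2]).round(4),P[:,2].max().round(4),"mean",P.mean(0).round(4))
rect(box(440,520,90,135)&(Z>.05)&(Z<.08),"railL");rect(box(440,500,260,310)&(Z>.05)&(Z<.08),"railR")
b=box(600,720,60,350)&(Z>.11)&(Z<.135);rect(b,"bar")
r=box(440,800,80,320)&(Z>.05)&(Z<.066)
rect(r,"rim")
# upper rim (+y wall) line and far wall line
for n,m in(("+y wall",box(500,800,90,115)&(Z>.054)&(Z<.064)),("-y wall",box(500,780,275,315)&(Z>.054)&(Z<.064)),("barline",b)):
    P=C[m][:,:2].astype(np.float32);l=cv2.fitLine(P,cv2.DIST_HUBER,0,.01,.01).ravel();print(n,len(P),np.degrees(np.arctan2(l[1],l[0])).round(2),l[2:].round(4))
P=C[box(380,415,180,330)&(Z>.2)];l=cv2.fitLine(P[:,:2].astype(np.float32),cv2.DIST_HUBER,0,.01,.01).ravel()
print("gate edge",len(P),np.degrees(np.arctan2(l[1],l[0])).round(2),l[2:],P.min(0),P.max(0))
rect(box(380,415,180,330)&(Z>.2),"gate")
cv2.imwrite("pics/r.png",cv2.resize(cv2.cvtColor(w["pixels"][40:210,270:340],cv2.COLOR_RGB2BGR),None,fx=3,fy=3,interpolation=cv2.INTER_CUBIC))
# pixel measured: rays of dark rails
E
```

```text
railL 391 [515.8 -44.4] [16.9 42.1] 88.49 0.061 0.072 mean [ 0.5158 -0.044   0.0624]
railR 185 [ 499.2 -179.6] [12.  29.3] 85.2 0.0623 0.072 mean [ 0.4978 -0.1797  0.0629]
bar 3762 [ 609.  -121.7] [159.4  29.4] 85.62 0.1239 0.127 mean [ 0.6069 -0.1139  0.1216]
rim 3685 [ 609.9 -121.6] [159.3 240.9] 85.4 0.0601 0.066 mean [ 0.6554 -0.1098  0.0588]
+y wall 1367 -4.8 [ 0.6262 -0.0492]
-y wall 752 -4.42 [ 0.6744 -0.1992]
barline 3762 85.5 [ 0.6055 -0.117 ]
gate edge 1068 85.23 [ 0.4454475  -0.10137039] [ 0.44097164 -0.12566359  0.20666129] [ 0.44991594 -0.08275088  0.26166924]
gate 1068 [ 445.2 -104.1] [43.   5.9] 84.93 0.2594 0.2617 mean [ 0.4454 -0.1014  0.2578]
```

View pics/r.png

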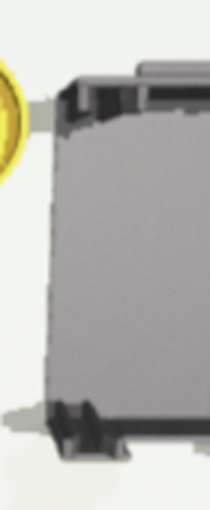

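The crop shows the upper flared rail pair spanning columns 65–147 at row 97, and the lower pair spanning columns 50–125 at row 425, with the slot between each pair.

```bash
python3 - <<'E'
from h import *
import pickle
w,s=pickle.load(open("w3.pkl","rb"));K=np.array(w["intrinsics"])
for c,r in((65,97),(147,97),(50,425),(125,425)):
    d=att(w)@np.linalg.inv(K)@[270+c/3,40+r/3,1];p=w["eye"]+d*(.07-w["eye"][2])/d[2];print(p.round(4))
C=cloud(w);ok=(w["depth"]>0)&(C[...,2]>.064)&(C[...,2]<.075)&(C[...,0]<.54)&(C[...,0]>.47)
for n,m in(("L",ok&(C[...,1]>-.07)),("R",ok&(C[...,1]<-.15)&(C[...,1]>-.21))):
    P=C[m]-[.6095,-.1217,0];t=np.radians(-4.6);q=P[:,:2]@np.array([[np.cos(t),-np.sin(t)],[np.sin(t),np.cos(t)]])
    print(n,len(q));h,e=np.histogram(q[:,0]*1000,np.arange(-130,-80,2));print(dict(zip(e[:-1].astype(int).tolist(),h.tolist())),np.percentile(q[:,1],[2,98]).round(4))
E
```

```text
[ 0.4911 -0.0461  0.07  ]
[ 0.5201 -0.0485  0.07  ]
[ 0.4804 -0.1666  0.07  ]
[ 0.5102 -0.169   0.07  ]
L 111
{-130: 0, -128: 0, -126: 0, -124: 0, -122: 3, -120: 18, -118: 13, -116: 12, -114: 0, -112: 0, -110: 0, -108: 0, -106: 0, -104: 3, -102: 23, -100: 20, -98: 15, -96: 4, -94: 0, -92: 0, -90: 0, -88: 0, -86: 0, -84: 0} [0.0612 0.0694]
R 80
{-130: 0, -128: 0, -126: 0, -124: 0, -122: 0, -120: 16, -118: 9, -116: 9, -114: 1, -112: 0, -110: 0, -108: 0, -106: 0, -104: 0, -102: 17, -100: 15, -98: 13, -96: 0, -94: 0, -92: 0, -90: 0, -88: 0, -86: 0, -84: 0} [-0.0696 -0.0608]
```

```bash
python3 -m pendant '[[[0.0175,0.0238,0,0,0,0,0],[0.0175,0.0238,0,0,0,0,0],[0.0175,0.0238,0,0,0,0,0],[0,0,0.04,0,0,0,0],[0,0,0.04,0,0,0,0],[0,0,0.03,0,0,0,0],[0,0,0.012,0,0,0,0],[0,0,0,0,0,0,0],[0,0,0,0,0,0,0],[0,0,0,0,0,0,0]]]'; cat > rel.py <<'E'
from h import *
s=monitor.sense();M=R.from_quat(s['tool_rot']).as_matrix()
print("t",s["t"],s['tcp_pos'].round(4),s["force"].round(1),s["finger_gap"].round(3));print("yaw x",np.degrees(np.arctan2(M[1,0],M[0,0])),"tilt",M[:,2].round(4))
d=np.array([.5018,-.1116,.079])-s['tcp_pos'];print("to slot (tool frac)",(M.T@d/.8).round(4))
E
python3 rel.py
```

```text
t: 8.25
tcp_pos: [0.5032, -0.1117, 0.1727]
tool_rot: [0.735, 0.678, 0.001, 0.001]
force: [0.0, -0.3, -0.2]
finger_gap: 0.137
gripper_force: 50.0Traceback (most recent call last):
  File "rel.py", line 3, in <module>
    print("t",s["t"],s['tcp_pos'].round(4),s["force"].round(1),s["finger_gap"].round(3));print("yaw x",np.degrees(np.arctan2(M[1,0],M[0,0])),"tilt",M[:,2].round(4))
                                                               ^^^^^^^^^^^^^^^^^^^^^
AttributeError: 'float' object has no attribute 'round'
```

```bash
sed -i 's/s\["finger_gap"\].round(3)/s["finger_gap"]/' rel.py; python3 -m pendant '[[[0,-0.0015,0.015,0,0,0,0],[0,0,0.012,0,0,0,0],[0,0,0,0,0,0,0],[0,0,0,0,0,0,0]]]'; python3 rel.py;  python3 -m pendant '[[[0,0,0.015,0,0,0,0],[0,0,0.015,0,0,0,0],[0,0,0.012,0,0,0,0],[0,0,0,0,0,0,0]]]'; python3 rel.py
```

```text
t: 8.65
tcp_pos: [0.5013, -0.111, 0.1502]
tool_rot: [0.735, 0.678, 0.0, 0.0]
force: [-1.1, -0.3, -0.7]
finger_gap: 0.131
gripper_force: 50.0
t 8.65 [ 0.5013 -0.111   0.1502] [-1.1 -0.3 -0.7] 0.13094084345547524
yaw x 85.3597274437452 tilt [ 4.e-04 -2.e-04 -1.e+00]
to slot (tool frac) [-0.0007  0.0007  0.089 ]
t: 9.05
tcp_pos: [0.5006, -0.1107, 0.1146]
tool_rot: [0.735, 0.678, -0.0, -0.001]
force: [0.6, -0.4, -1.6]
finger_gap: 0.132
gripper_force: 50.0
t 9.05 [ 0.5006 -0.1107  0.1146] [ 0.6 -0.4 -1.6] 0.13242411097313614
yaw x 85.35385067644104 tilt [-0.002  0.001 -1.   ]
to slot (tool frac) [-0.0011  0.0017  0.0445]
```

Bottom is at about 40 mm inside the rails with no force. Continuing down.

```bash
python3 -m pendant '[[[-0.0005,0.0008,0.012,0,0,0,0],[0,0,0.012,0,0,0,0],[0,0,0.01,0,0,0,0],[0,0,0.006,0,0,0,0],[0,0,0,0,0,0,0],[0,0,0,0,0,0,0]]]'; python3 rel.py
```

```text
t: 9.65
tcp_pos: [0.5017, -0.1113, 0.0842]
tool_rot: [0.735, 0.678, -0.0, -0.0]
force: [0.0, 0.9, -0.9]
finger_gap: 0.13
gripper_force: 50.1
t 9.65 [ 0.5017 -0.1113  0.0842] [ 0.   0.9 -0.9] 0.12955058512148346
yaw x 85.36381755231841 tilt [-2.e-04  1.e-04 -1.e+00]
to slot (tool frac) [-0.0003  0.0002  0.0065]
```

```bash
python3 -m pendant '[[[0,0,0.004,0,0,0,0],[0,0,0.003,0,0,0,0],[0,0,0.001,0,0,0,0],[0,0,0,0,0,0,0],[0,0,0,0,0,0,0]]]'; python3 rel.py
```

```text
t: 10.15
tcp_pos: [0.502, -0.1115, 0.0792]
tool_rot: [0.735, 0.678, 0.0, 0.001]
force: [-1.1, 0.2, 8.5]
finger_gap: 0.128
gripper_force: 51.4
t 10.15 [ 0.502  -0.1115  0.0792] [-1.1  0.2  8.5] 0.1283130951083798
yaw x 85.36736250761916 tilt [ 1.3e-03 -7.0e-04 -1.0e+00]
to slot (tool frac) [-0.0001 -0.0003  0.0002]
```

```bash
python3 -m pendant '[[[0,0,-0.001,0,0,0,0.5],[0,0,0,0,0,0,0.5],[0,0,0,0,0,0,0.5],[0,0,0,0,0,0,0.5],[0,0,-0.01,0,0,0,0.5],[0,0,-0.03,0,0,0,0.5],[0,0,-0.05,0,0,0,0.5],[0,0,-0.06,0,0,0,0.6],[-0.02,0,-0.06,0,0,0,0.6],[-0.03,0,-0.03,0,0,0,0.8],[0,0,0,0,0,0,0.8],[0,0,0,0,0,0,0.8]]]'; python3 rel.py; python3 - <<'E'
from h import *
import pickle
w=eyes.snapshot("wrist");t=eyes.snapshot("side");pickle.dump((w,monitor.sense()),open("w4.pkl","wb"));save(w,"w4")
E
```

```text
t: 11.35
tcp_pos: [0.4981, -0.151, 0.2706]
tool_rot: [0.736, 0.677, 0.0, 0.0]
force: [-0.2, 1.0, -0.3]
finger_gap: 0.8
gripper_force: 0.0
t 11.35 [ 0.4981 -0.151   0.2706] [-0.2  1.  -0.3] 0.800016313752522
yaw x 85.29326739386829 tilt [ 6.e-04  1.e-04 -1.e+00]
to slot (tool frac) [0.0494 0.0005 0.2395]
```

View pics/w4.png

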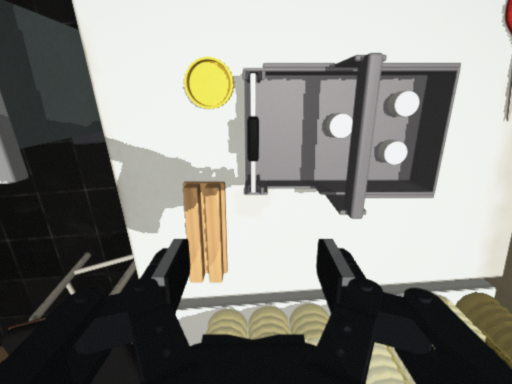

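The gate stands in the slot, along column 253 between the rails at rows 73 and 190, and the tote hasn't moved. The bar lies along (365,135). Next I'll check the gate's height and the bar's position.

```bash
python3 - <<'E'
from h import *
import pickle
w,s=pickle.load(open("w4.pkl","rb"));C=cloud(w);Z=C[...,2];ok=w["depth"]>0;v,u=np.mgrid[0:384,0:512]
box=lambda a,b,c,d:ok&(u>a)&(u<b)&(v>c)&(v<d)
def rect(m,n):
    P=C[m];r=cv2.minAreaRect(P[:,:2].astype(np.float32)*1000);print(n,m.sum(),np.round(r[0],1),np.round(r[1],1),round(r[2],2),np.percentile(P[:,2],[10,50,90]).round(4));return np.array(r[0])/1000
rect(box(244,262,112,165)&(Z>.09)&(Z<.12),"tab(exp .100)")
rect(box(250,256,80,110)&(Z>.05),"panel top(exp .070)")
b=rect(box(340,390,45,225)&(Z>.115)&(Z<.135),"bar")
M=R.from_quat(s['tool_rot']).as_matrix();d=np.array([*b,.107])-s['tcp_pos'];print("to bar frac",(M.T@d/.8).round(4))
E
```

```text
tab(exp .100) 517 [ 501.1 -112.8] [44.7 11.8] 85.42 [0.0984 0.1004 0.1015]
panel top(exp .070) 143 [505.3 -68.1] [29.2  4.4] 85.31 [0.0696 0.0708 0.0717]
bar 2818 [ 609.4 -121.5] [159.1  15.2] 85.34 [0.1196 0.1244 0.1255]
to bar frac [0.0463 0.1376 0.2018]
```

```bash
sed -i 's/\[.5018,-.1116,.079\]/[.6094,-.1215,.107]/' rel.py; python3 -m pendant '[[[0.0116,0.0344,0,0,0,0,0.8],[0.0116,0.0344,0,0,0,0,0.8],[0.0116,0.0344,0,0,0,0,0.8],[0.0116,0.0344,0,0,0,0,0.8],[0,0,0.03,0,0,0,0.8],[0,0,0.05,0,0,0,0.8],[0,0,0.04,0,0,0,0.8],[0,0,0.03,0,0,0,0.8],[0,0,0,0,0,0,0.8],[0,0,0,0,0,0,0.8],[0,0,0,0,0,0,0.8]]]'; python3 rel.py
```

```text
t: 12.55
tcp_pos: [0.6119, -0.1229, 0.151]
tool_rot: [0.735, 0.678, 0.0, 0.001]
force: [-0.1, 0.7, 1.0]
finger_gap: 0.798
gripper_force: 0.0
t 12.55 [ 0.6119 -0.1229  0.151 ] [-0.1  0.7  1. ] 0.7977604706679264
yaw x 85.38023420847489 tilt [ 1.5e-03 -5.0e-04 -1.0e+00]
to slot (tool frac) [ 0.0015 -0.0034  0.055 ]
```

```bash
python3 -m pendant '[[[0.0015,-0.003,0.02,0,0,0,0.8],[0,0,0.02,0,0,0,0.8],[0,0,0.015,0,0,0,0.8],[0,0,0,0,0,0,0.8],[0,0,0,0,0,0,0.8],[0,0,0,0,0,0,0.8]]]' 110; python3 rel.py
```

```text
t: 13.15
tcp_pos: [0.6097, -0.1219, 0.1072]
tool_rot: [0.735, 0.678, 0.0, 0.001]
force: [-1.0, 0.1, 1.2]
finger_gap: 0.8
gripper_force: 0.0
t 13.15 [ 0.6097 -0.1219  0.1072] [-1.   0.1  1.2] 0.8002966575847051
yaw x 85.35710268972358 tilt [ 2.e-03 -8.e-04 -1.e+00]
to slot (tool frac) [ 0.0004 -0.0004  0.0003]
```

Centred. Closing, then a gentle first lift.

```bash
python3 -m pendant '[[[0,0,0,0,0,0,0.1],[0,0,0,0,0,0,0.1],[0,0,0,0,0,0,0.1],[0,0,0,0,0,0,0],[0,0,0,0,0,0,0],[0,0,0,0,0,0,0],[0,0,0,0,0,0,0],[0,0,0,0,0,0,0],[0,0,0,0,0,0,0]]]' 115; python3 rel.py; python3 -m pendant '[[[0,0,-0.005,0,0,0,0],[0,0,-0.01,0,0,0,0],[0,0,-0.015,0,0,0,0],[0,0,-0.015,0,0,0,0],[0,0,-0.02,0,0,0,0],[0,0,-0.02,0,0,0,0],[0,0,-0.02,0,0,0,0],[0,0,-0.02,0,0,0,0],[0,0,-0.02,0,0,0,0],[0,0,-0.02,0,0,0,0],[0,0,-0.015,0,0,0,0],[0,0,-0.008,0,0,0,0],[0,0,0,0,0,0,0],[0,0,0,0,0,0,0]]]'; python3 rel.py
```

```text
t: 14.05
tcp_pos: [0.6093, -0.1217, 0.1066]
tool_rot: [0.735, 0.678, 0.0, 0.0]
force: [0.5, 1.6, 5.4]
finger_gap: 0.149
gripper_force: 112.4
t 14.05 [ 0.6093 -0.1217  0.1066] [0.5 1.6 5.4] 0.14916501028807805
yaw x 85.35364542773834 tilt [ 1.1e-03 -3.0e-04 -1.0e+00]
to slot (tool frac) [ 0.0002  0.0001 -0.0004]
t: 15.45
tcp_pos: [0.6084, -0.1214, 0.2561]
tool_rot: [0.735, 0.678, -0.0, -0.001]
force: [-1.5, 0.8, -6.4]
finger_gap: 0.149
gripper_force: 112.2
t 15.45 [ 0.6084 -0.1214  0.2561] [-1.5  0.8 -6.4] 0.1486196121452067
yaw x 85.35681663524187 tilt [-1.1e-03  4.0e-04 -1.0e+00]
to slot (tool frac) [-1.000e-04  1.500e-03  1.863e-01]
```

```bash
python3 -m pendant '[[[0,0,0,-0.1,0.1,0,0],[0,0,0,-0.2,0.2,0,0],[0,0,0,-0.2,0.2,0,0],[0,0,0,-0.2,0.2,0,0],[0,0,0,-0.2,0.2,0,0],[0,0,0,-0.2,0.2,0,0],[0,0,0,-0.2,0.2,0,0],[0,0,0,-0.2,0.2,0,0],[0,0,0,0,0,0,0]]]'; python3 rel.py; python3 -c "
from h import *
print(monitor.sense()['q'].round(2))"
```

```text
t: 16.35
tcp_pos: [0.6075, -0.122, 0.2553]
tool_rot: [0.73, 0.672, 0.126, 0.004]
force: [0.3, -1.5, -4.7]
finger_gap: 0.147
gripper_force: 112.4
t 16.35 [ 0.6075 -0.122   0.2553] [ 0.3 -1.5 -4.7] 0.1467457370861709
yaw x 86.21767378305896 tilt [ 0.1893  0.1636 -0.9682]
to slot (tool frac) [-0.0323 -0.0302  0.1801]
[-0.49  0.46  1.55  0.27  1.05 -0.53]
```

```bash
python3 -m pendant '[[[0,0,0,-0.2,0.2,0,0],[0,0,0,-0.2,0.2,0,0],[0,0,0,-0.2,0.2,0,0],[0,0,0,-0.2,0.2,0,0],[0,0,0,-0.2,0.2,0,0],[0,0,0,-0.2,0.2,0,0],[0,0,0,-0.2,0.2,0,0],[0,0,0,-0.15,0.15,0,0],[0,0,0,0,0,0,0],[0,0,0,0,0,0,0],[0,0,0,0,0,0,0],[0,0,0,0,0,0,0],[0,0,0,0,0,0,0]]]'; python3 rel.py; python3 - <<'E'
from h import *
import pickle
S=[eyes.snapshot(n) for n in("top","wrist","side")];pickle.dump(S,open("s5.pkl","wb"))
a=cv2.resize(S[0]["pixels"][130:250,230:330],(400,480));b=cv2.resize(S[1]["pixels"],(400,300))
cv2.imwrite("pics/d.png",cv2.cvtColor(np.hstack([a,np.vstack([b,cv2.resize(S[2]["pixels"][180:315,190:370],(400,180))[:180]])]),cv2.COLOR_RGB2BGR))
E
```

```text
t: 17.65
tcp_pos: [0.609, -0.1214, 0.2566]
tool_rot: [0.711, 0.656, 0.256, 0.01]
force: [0.0, -0.3, -4.5]
finger_gap: 0.147
gripper_force: 112.4
t 17.65 [ 0.609  -0.1214  0.2566] [ 0.  -0.3 -4.5] 0.1467728258493849
yaw x 89.39795676159589 tilt [ 0.377   0.3202 -0.8691]
to slot (tool frac) [-0.0655 -0.065   0.1627]
```

View pics/d.png

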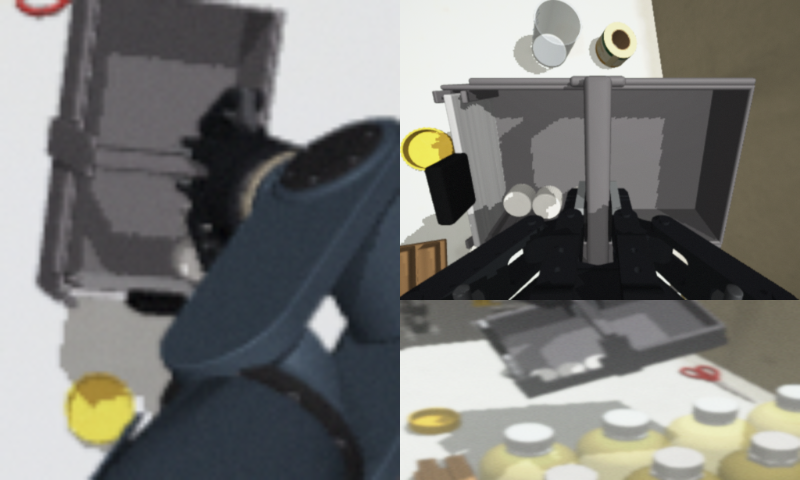

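The wrist view shows two caps at about (517,200) and (547,203), towards the gate and the low wall. The side view shows white caps along the low wall near (545,375) to (600,357). I'll work out where they are in the tote frame.

```bash
cat > caps.py <<'E'
from h import *
import sys,pickle
if len(sys.argv)>1: S=pickle.load(open(sys.argv[1],"rb"))
else: S=[eyes.snapshot(n) for n in("top","wrist","side")]
s=monitor.sense();M=R.from_quat(s['tool_rot']).as_matrix()
o=s['tcp_pos']+M@[0,0,.1068];T=np.stack([M[:,1],M[:,0],-M[:,2]],1)
ext=np.array([[x,y,0] for x in(-.12,.12) for y in(-.074,.074)])@T.T+o;print("low z",ext[:,2].round(3),"tilt",np.degrees(np.arccos(T[2,2])))
out=[]
for n,w in zip(("top","wrist","side"),S):
    Q=(cloud(w)-o)@T;h=cv2.cvtColor(w["pixels"],cv2.COLOR_RGB2HSV)
    m=(w["depth"]>0)&(abs(Q[...,0])<.1)&(abs(Q[...,1])<.07)&(Q[...,2]>.012)&(Q[...,2]<.06)&(h[...,2]>125)&(h[...,1]<50)
    q=Q[m]*1000;print(n,len(q))
    im=np.zeros((150,240),int)
    if len(q): np.add.at(im,(np.clip(75-q[:,1],0,149).astype(int),(q[:,0]+120).astype(int)),1)
    v=np.clip(im*80,0,255).astype(np.uint8);cv2.rectangle(v,(22,5),(236,145),90,1);out.append(v)
cv2.imwrite("pics/map%d.png"%int(s["t"]*100),cv2.resize(np.vstack(out),None,fx=1.3,fy=1.3));
w=S[2];C=cv2.cvtColor(w["pixels"],cv2.COLOR_RGB2BGR)
cv2.imwrite("pics/sd%d.png"%int(s["t"]*100),np.hstack([cv2.resize(C[190:290,205:345],(490,585),interpolation=cv2.INTER_CUBIC)[:585],cv2.resize(np.vstack(out),(310,585))]))
E
python3 caps.py s5.pkl; ls pics
```

```text
low z [0.096 0.148 0.18  0.232] tilt 29.65146919409201
top 31
wrist 2193
side 229
a.png
b.png
c.png
d.png
map1780.png
r.png
w1.png
w3.png
w4.pngTraceback (most recent call last):
  File "caps.py", line 18, in <module>
    cv2.imwrite("pics/sd%d.png"%int(s["t"]*100),np.hstack([cv2.resize(C[190:290,205:345],(490,585),interpolation=cv2.INTER_CUBIC)[:585],cv2.resize(np.vstack(out),(310,585))]))
                                                ~~~~~~~~~^^^^^^^^^^^^^^^^^^^^^^^^^^^^^^^^^^^^^^^^^^^^^^^^^^^^^^^^^^^^^^^^^^^^^^^^^^^^^^^^^^^^^^^^^^^^^^^^^^^^^^^^^^^^^^^^^^^^^
    return _nx.concatenate(arrs, 1, dtype=dtype, casting=casting)
           ~~~~~~~~~~~~~~~^^^^^^^^^^^^^^^^^^^^^^^^^^^^^^^^^^^^^^^
ValueError: all the input arrays must have same number of dimensions, but the array at index 0 has 3 dimension(s) and the array at index 1 has 2 dimension(s)
```

```bash
sed -i 's/cv2.resize(np.vstack(out),(310,585))\]/cv2.merge([cv2.resize(np.vstack(out),(310,585))]*3)]/' caps.py; python3 -m pendant '[[[0,0,0,0,0,0,0],[0,0,0,0,0,0,0],[0,0,0,0,0,0,0],[0,0,0,0,0,0,0],[0,0,0,0,0,0,0]]]'; python3 caps.py; cp pics/sd*.png pics/e.png
```

```text
t: 18.3
tcp_pos: [0.6089, -0.1216, 0.2565]
tool_rot: [0.711, 0.655, 0.256, 0.01]
force: [0.0, -0.2, -5.6]
finger_gap: 0.142
gripper_force: 112.4
low z [0.096 0.148 0.18  0.232] tilt 29.65722298171679
top 32
wrist 2246
side 228
```

View pics/e.png

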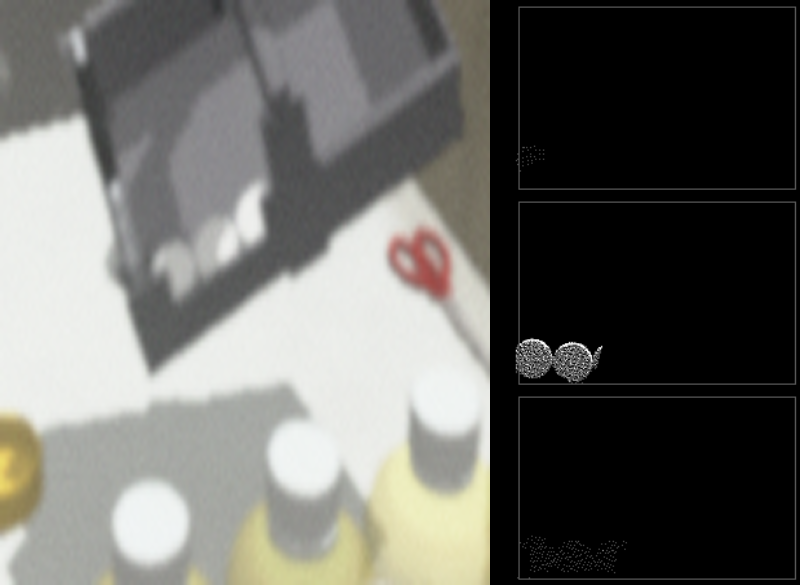

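The caps have settled in a row along the low wall, starting at the gate, at x of about -85, -55 and -25 mm in the tote frame. The third is about 75 mm from the corner, and there is plenty of time left. I'll rock the tote gently towards the gate to bunch them up, moving slightly right so the arm stays clear of the boom.

```bash
python3 - <<'E'
from h import *
s=monitor.sense();Mc=R.from_quat(s['tool_rot'])
R1=R.from_rotvec([-.3702,.3702,0]);d=np.radians
for yy in (12,16):
    R2=R.from_rotvec([-d(28),-d(yy),0]);rv=(R1.inv()*R2).as_rotvec();print(yy,rv,"units",rv/.12)
print("world -y 50mm in tool frac",(Mc.inv().apply([0,-.05,0])/.8).round(4), s["q"].round(2))
C=cloud(eyes.snapshot("top"));m=(C[...,1]<-.25)&(C[...,1]>-.6)&(C[...,0]>.5)&(C[...,0]<.75)&(C[...,2]>.05)&(C[...,2]<.3)
print("bottle y max",np.percentile(C[m][:,1],99.5),np.percentile(C[m][:,2],95))
E
```

```text
12 [-0.11501709 -0.56107816 -0.1280843 ] units [-0.95847574 -4.67565135 -1.06736917]
16 [-0.11631719 -0.62896596 -0.14119175] units [-0.96930995 -5.24138296 -1.17659791]
world -y 50mm in tool frac [-0.0585  0.0088 -0.02  ] [-0.6   0.45  1.66  0.61  0.98 -0.86]
bottle y max -0.4028734222780496 0.26782495676045054
```

```bash
python3 -m pendant '[[[-0.0117,0.0018,-0.004,0,0,0,0],[-0.0117,0.0018,-0.004,0,0,0,0],[-0.0117,0.0018,-0.004,0,0,0,0],[-0.0117,0.0018,-0.004,0,0,0,0],[-0.0117,0.0018,-0.004,0,0,0,0],[0,0,0,0,0,0,0]]]';python3 -m pendant '[[[0,0,0,-0.06,-0.292,-0.0667,0],[0,0,0,-0.06,-0.292,-0.0667,0],[0,0,0,-0.06,-0.292,-0.0667,0],[0,0,0,-0.06,-0.292,-0.0667,0],[0,0,0,-0.06,-0.292,-0.0667,0],[0,0,0,-0.06,-0.292,-0.0667,0],[0,0,0,-0.06,-0.292,-0.0667,0],[0,0,0,-0.06,-0.292,-0.0667,0],[0,0,0,-0.06,-0.292,-0.0667,0],[0,0,0,-0.06,-0.292,-0.0667,0],[0,0,0,-0.06,-0.292,-0.0667,0],[0,0,0,-0.06,-0.292,-0.0667,0],[0,0,0,-0.06,-0.292,-0.0667,0],[0,0,0,-0.06,-0.292,-0.0667,0],[0,0,0,-0.06,-0.292,-0.0667,0],[0,0,0,-0.06,-0.292,-0.0667,0],[0,0,0,0,0,0,0]]]'; cat > blobs.py <<'E'
from h import *
w=eyes.snapshot("wrist");s=monitor.sense();M=R.from_quat(s['tool_rot']).as_matrix()
o=s['tcp_pos']+M@[0,0,.1068];T=np.stack([M[:,1],M[:,0],-M[:,2]],1)
Q=(cloud(w)-o)@T;h=cv2.cvtColor(w["pixels"],cv2.COLOR_RGB2HSV)
m=(w["depth"]>0)&(abs(Q[...,0])<.11)&(abs(Q[...,1])<.072)&(Q[...,2]>.017)&(Q[...,2]<.05)&(h[...,2]>110)&(h[...,1]<50)&(Q[...,0]>-.102)
n,l,st,_=cv2.connectedComponentsWithStats(m.astype(np.uint8))
for i in range(1,n):
    if st[i,4]>40:
        q=Q[l==i]*1000;print(st[i,4],"x",np.percentile(q[:,0],[2,98]).round(),"y",np.percentile(q[:,1],[2,98]).round(),"z",np.median(q[:,2]).round())
print("tilt",np.degrees(np.arccos(T[2,2])).round(1),"downhill (tote)",(-T[2,:2]).round(3) if 0 else (T[2,:2]*-1).round(3),"t",s["t"],"tcp",s["tcp_pos"].round(3))
E
python3 blobs.py
```

```text
t: 19.1
tcp_pos: [0.6095, -0.174, 0.2566]
tool_rot: [0.711, 0.655, 0.256, 0.012]
force: [-0.6, 0.5, -5.1]
finger_gap: 0.144
gripper_force: 112.4
t: 20.8
tcp_pos: [0.6075, -0.1696, 0.2553]
tool_rot: [0.71, 0.655, 0.085, 0.245]
force: [-0.8, 0.5, -4.9]
finger_gap: 0.144
gripper_force: 112.5
2198 x [-100.  -37.] y [-63. -32.] z 25.0
tilt 30.1 downhill (tote) [-0.459  0.201] t 20.85 tcp [ 0.608 -0.17   0.256]
```

```bash
for i in 1; do python3 -m pendant '[[[0,0,0,0,-0.15,0,0],[0,0,0,0,-0.15,0,0],[0,0,0,0,-0.15,0,0],[0,0,0,0,0,0,0],[0,0,0,0,0,0,0]]]' >/dev/null; python3 blobs.py;  python3 -m pendant '[[[0,0,0,0,-0.15,0,0],[0,0,0,0,-0.15,0,0],[0,0,0,0,-0.15,0,0],[0,0,0,0,0,0,0],[0,0,0,0,0,0,0]]]'>/dev/null; python3 blobs.py; done
```

```text
2203 x [-100.  -36.] y [-64. -33.] z 25.0
tilt 31.6 downhill (tote) [-0.462  0.249] t 21.4 tcp [ 0.609 -0.172  0.256]
2172 x [-100.  -36.] y [-64. -33.] z 25.0
tilt 33.3 downhill (tote) [-0.462  0.295] t 21.95 tcp [ 0.609 -0.172  0.257]
```

```bash
python3 -m pendant '[[[0,0,0,0.2,-0.05,0,0],[0,0,0,0.2,-0.05,0,0],[0,0,0,0.2,-0.05,0,0],[0,0,0,0,0,0,0]]]' >/dev/null; python3 blobs.py;  python3 -m pendant '[[[0,0,0,0.2,-0.1,0,0],[0,0,0,0.2,-0.1,0,0],[0,0,0,0.2,-0.1,0,0],[0,0,0,0,0,0,0]]]'>/dev/null; python3 blobs.py
```

```text
2161 x [-100.  -36.] y [-64. -33.] z 25.0
tilt 30.5 downhill (tote) [-0.403  0.31 ] t 22.4 tcp [ 0.61  -0.172  0.257]
2185 x [-100.  -35.] y [-63. -32.] z 25.0
tilt 28.8 downhill (tote) [-0.34   0.341] t 22.85 tcp [ 0.609 -0.171  0.257]
```

```bash
python3 -m pendant '[[[0,0,0,0.2,-0.1,0,0],[0,0,0,0.2,-0.1,0,0],[0,0,0,0,0,0,0]]]' >/dev/null; python3 blobs.py;  python3 -m pendant '[[[0,0,0,0.2,-0.1,0,0],[0,0,0,0.1,-0.1,0,0],[0,0,0,0,0,0,0]]]'>/dev/null; python3 blobs.py;  python3 -m pendant '[[[0,0,0,0.1,-0.1,0,0],[0,0,0,0,0,0,0]]]'>/dev/null; python3 blobs.py
```

```text
2206 x [-100.  -35.] y [-62. -32.] z 25.0
tilt 28.0 downhill (tote) [-0.297  0.362] t 23.2 tcp [ 0.609 -0.171  0.257]
2943 x [-100.  -19.] y [-52. -11.] z 25.0
tilt 27.8 downhill (tote) [-0.265  0.384] t 23.55 tcp [ 0.609 -0.171  0.256]
2602 x [-94. -51.] y [ 1. 55.] z 25.0
1088 x [-101.  -75.] y [-35.  -7.] z 25.0
tilt 28.0 downhill (tote) [-0.254  0.395] t 23.8 tcp [ 0.609 -0.171  0.257]
```

```bash
cat > back.py <<'E'
from h import *
s=monitor.sense();Mc=R.from_quat(s['tool_rot']);a=np.radians(85.36)
M0=R.from_matrix(np.array([[np.cos(a),np.sin(a),0],[np.sin(a),-np.cos(a),0],[0,0,-1]]))
t=M0*R.from_rotvec([-.3702,.3702,0]);print("units",((Mc.inv()*t).as_rotvec()/.12).round(3))
E
python3 back.py; python3 blobs.py
```

```text
units [-0.889  6.631  0.326]
2653 x [-101.  -62.] y [15. 67.] z 26.0
1118 x [-101.  -75.] y [-29.  -1.] z 25.0
tilt 28.0 downhill (tote) [-0.254  0.395] t 23.85 tcp [ 0.609 -0.171  0.256]
```

```bash
python3 -m pendant '[[[0,0,0,-0.0635,0.474,0.0233,0],[0,0,0,-0.0635,0.474,0.0233,0],[0,0,0,-0.0635,0.474,0.0233,0],[0,0,0,-0.0635,0.474,0.0233,0],[0,0,0,-0.0635,0.474,0.0233,0],[0,0,0,-0.0635,0.474,0.0233,0],[0,0,0,-0.0635,0.474,0.0233,0],[0,0,0,-0.0635,0.474,0.0233,0],[0,0,0,-0.0635,0.474,0.0233,0],[0,0,0,-0.0635,0.474,0.0233,0],[0,0,0,-0.0635,0.474,0.0233,0],[0,0,0,-0.0635,0.474,0.0233,0],[0,0,0,-0.0635,0.474,0.0233,0],[0,0,0,-0.0635,0.474,0.0233,0],[0,0,0,0,0,0,0],[0,0,0,0,0,0,0],[0,0,0,0,0,0,0],[0,0,0,0,0,0,0]]]'; python3 blobs.py; python3 back.py; python3 - <<'E'
from h import *
S=[eyes.snapshot(n) for n in("wrist","side")]
cv2.imwrite("pics/f.png",cv2.cvtColor(np.hstack([cv2.resize(S[0]["pixels"],(400,300)),cv2.resize(S[1]["pixels"][180:300,190:350],(400,300))]),cv2.COLOR_RGB2BGR))
E
```

```text
t: 25.65
tcp_pos: [0.609, -0.1711, 0.2568]
tool_rot: [0.71, 0.655, 0.258, 0.011]
force: [-0.6, -0.5, -5.6]
finger_gap: 0.146
gripper_force: 112.4
3604 x [-101.  -76.] y [-31.  55.] z 25.0
tilt 30.0 downhill (tote) [-0.354 -0.353] t 25.7 tcp [ 0.609 -0.171  0.257]
units [-0.003  0.003  0.008]
```

```bash
python3 -m pendant '[[[0,0,0,0,0,0,0],[0,0,0,0,0,0,0],[0,0,0,0,0,0,0],[0,0,0,0,0,0,0]]]'>/dev/null; python3 blobs.py;python3 -m pendant '[[[0,0,0,0.15,0.15,0,0],[0,0,0,0.15,0.15,0,0],[0,0,0,0.15,0.15,0,0],[0,0,0,0,0,0,0]]]'>/dev/null; python3 blobs.py
```

```text
3597 x [-101.  -76.] y [-31.  55.] z 25.0
tilt 30.0 downhill (tote) [-0.353 -0.354] t 26.25 tcp [ 0.609 -0.172  0.257]
2502 x [-101.  -76.] y [-7. 51.] z 25.0
1053 x [-101.  -76.] y [-44. -16.] z 25.0
tilt 30.3 downhill (tote) [-0.307 -0.4  ] t 26.7 tcp [ 0.609 -0.172  0.256]
```

```bash
python3 -m pendant '[[[0,0,0,0.2,0.06,0,0],[0,0,0,0.2,0.06,0,0],[0,0,0,0.2,0.06,0,0],[0,0,0,0.2,0.06,0,0],[0,0,0,0,0,0,0]]]'>/dev/null; python3 blobs.py;python3 -m pendant '[[[0,0,0,0.2,0.06,0,0],[0,0,0,0.2,0.06,0,0],[0,0,0,0.2,0.06,0,0],[0,0,0,0,0,0,0],[0,0,0,0,0,0,0]]]'>/dev/null; python3 blobs.py
```

```text
3344 x [-101.  -75.] y [-60.  26.] z 25.0
tilt 28.7 downhill (tote) [-0.223 -0.425] t 27.25 tcp [ 0.61  -0.172  0.257]
3352 x [-101.  -75.] y [-61.  26.] z 25.0
tilt 28.2 downhill (tote) [-0.159 -0.445] t 27.8 tcp [ 0.609 -0.171  0.256]
```

```bash
python3 -m pendant '[[[0,0,0,0.38,-0.1,0,0],[0,0,0,0.38,-0.1,0,0],[0,0,0,0.38,-0.1,0,0],[0,0,0,0.38,-0.1,0,0],[0,0,0,0.38,-0.1,0,0],[0,0,0,0.38,-0.1,0,0],[0,0,0,0.38,-0.1,0,0],[0,0,0,0.38,-0.1,0,0],[0,0,0,0,0,0,0]]]'>/dev/null; python3 blobs.py;python3 -m pendant '[[[0,0,0,0.2,-0.1,0,0],[0,0,0,0.2,-0.1,0,0],[0,0,0,0,0,0,0]]]'>/dev/null; python3 blobs.py
```

```text
3355 x [-101.  -72.] y [-64.  22.] z 25.0
tilt 23.4 downhill (tote) [ 0.171 -0.358] t 28.75 tcp [ 0.61  -0.171  0.256]
3307 x [-100.  -73.] y [-65.  21.] z 25.0
tilt 23.5 downhill (tote) [ 0.216 -0.335] t 29.1 tcp [ 0.609 -0.171  0.257]
```

```bash
python3 -m pendant '[[[0,0,0,0.2,-0.1,0,0],[0,0,0,0.15,-0.05,0,0]]]'>/dev/null; python3 blobs.py;python3 -m pendant '[[[0,0,0,0.15,-0.05,0,0],[0,0,0,0.15,-0.05,0,0]]]'>/dev/null; python3 blobs.py
```

```text
3252 x [-101.  -73.] y [-65.  21.] z 25.0
tilt 24.1 downhill (tote) [ 0.256 -0.318] t 29.35 tcp [ 0.609 -0.171  0.257]
3273 x [-101.  -72.] y [-65.  21.] z 25.0
tilt 25.0 downhill (tote) [ 0.289 -0.308] t 29.6 tcp [ 0.609 -0.171  0.256]
```

```bash
python3 -m pendant '[[[0,0,0,0.15,-0.05,0,0]]]'>/dev/null; python3 blobs.py; python3 back.py
```

```text
3284 x [-100.  -72.] y [-65.  21.] z 25.0
tilt 25.4 downhill (tote) [ 0.305 -0.302] t 29.75 tcp [ 0.609 -0.171  0.256]
units [-6.084  0.45   0.426]
```

```bash
python3 -m pendant '[[[0,0,0,0.15,-0.05,0,0]]]'>/dev/null; python3 blobs.py; python3 -m pendant '[[[0,0,0,0.15,-0.05,0,0]]]'>/dev/null; python3 blobs.py
```

```text
3284 x [-100.  -72.] y [-65.  21.] z 25.0
tilt 26.0 downhill (tote) [ 0.322 -0.297] t 29.9 tcp [ 0.609 -0.171  0.256]
3268 x [-99. -72.] y [-65.  21.] z 25.0
tilt 26.5 downhill (tote) [ 0.338 -0.291] t 30.05 tcp [ 0.609 -0.171  0.256]
```

```bash
python3 -m pendant '[[[0,0,0,0.1,-0.05,0,0]]]'>/dev/null; python3 blobs.py; python3 back.py
```

```text
3247 x [-99. -70.] y [-65.  21.] z 25.0
tilt 26.8 downhill (tote) [ 0.348 -0.286] t 30.2 tcp [ 0.609 -0.171  0.256]
units [-6.476  0.605  0.471]
```

```bash
sed -i 's/if st\[i,4\]>40:/if st[i,4]>40:\n        q=Q[l==i]*1000;print([(b,q[(q[:,1]>b)\&(q[:,1]<b+8)][:,0].max().round()) for b in (-55,-24,7) if ((q[:,1]>b)\&(q[:,1]<b+8)).any()])/' blobs.py; python3 -m pendant '[[[0,0,0,0.05,0,0,0]]]'>/dev/null; python3 blobs.py;  python3 -m pendant '[[[0,0,0,0.05,0,0,0]]]'>/dev/null; python3 blobs.py; python3 back.py
```

```text
[(-55, np.float64(-70.0)), (-24, np.float64(-71.0)), (7, np.float64(-63.0))]
3221 x [-98. -66.] y [-65.  20.] z 25.0
tilt 27.0 downhill (tote) [ 0.353 -0.286] t 30.35 tcp [ 0.609 -0.171  0.257]
[(-55, np.float64(-70.0)), (-24, np.float64(-69.0)), (7, np.float64(-52.0))]
3208 x [-97. -53.] y [-65.  15.] z 25.0
tilt 27.3 downhill (tote) [ 0.358 -0.286] t 30.5 tcp [ 0.609 -0.172  0.257]
units [-6.571  0.604  0.463]
```

```bash
python3 -m pendant '[[[0,0,0,-0.3,0.05,0.03,0],[0,0,0,-0.57,0.05,0.04,0],[0,0,0,-0.57,0.05,0.04,0],[0,0,0,-0.57,0.05,0.04,0],[0,0,0,-0.57,0.05,0.04,0],[0,0,0,-0.57,0.05,0.04,0],[0,0,0,-0.57,0.05,0.04,0],[0,0,0,-0.57,0.05,0.04,0],[0,0,0,-0.57,0.05,0.04,0],[0,0,0,-0.57,0.05,0.04,0],[0,0,0,-0.57,0.05,0.04,0],[0,0,0,-0.57,0.05,0.04,0],[0,0,0,0,0,0,0],[0,0,0,0,0,0,0],[0,0,0,0,0,0,0],[0,0,0,0,0,0,0],[0,0,0,0,0,0,0]]]'; python3 blobs.py; python3 back.py
```

```text
t: 32.2
tcp_pos: [0.6094, -0.1715, 0.2567]
tool_rot: [0.71, 0.655, 0.258, 0.011]
force: [0.7, -0.8, -4.9]
finger_gap: 0.146
gripper_force: 112.7
[(-55, np.float64(-70.0)), (-24, np.float64(-75.0))]
2093 x [-100.  -71.] y [-66.  -9.] z 25.0
tilt 29.9 downhill (tote) [-0.353 -0.352] t 32.25 tcp [ 0.609 -0.171  0.257]
units [-0.001  0.013 -0.003]
```

```bash
python3 -m pendant '[[[0,0,0,0,0,0,0],[0,0,0,0,0,0,0],[0,0,0,0,0,0,0],[0,0,0,0,0,0,0],[0,0,0,0,0,0,0],[0,0,0,0,0,0,0]]]'; python3 blobs.py; python3 caps.py; cp pics/sd32*.png pics/g.png; cp pics/sd33*.png pics/g.png; ls pics|grep sd
```

```text
t: 32.85
tcp_pos: [0.609, -0.1716, 0.2566]
tool_rot: [0.711, 0.654, 0.258, 0.011]
force: [0.5, 0.6, -4.8]
finger_gap: 0.143
gripper_force: 112.7
[(-55, np.float64(-70.0)), (-24, np.float64(-75.0))]
2093 x [-101.  -71.] y [-66.  -9.] z 25.0
tilt 29.9 downhill (tote) [-0.354 -0.352] t 32.9 tcp [ 0.609 -0.172  0.257]
low z [0.096 0.148 0.18  0.233] tilt 29.948631273078032
top 102
wrist 2051
side 222
sd1845.png
sd3304.pngcp: cannot stat 'pics/sd32*.png': No such file or directory
```

View pics/g.png

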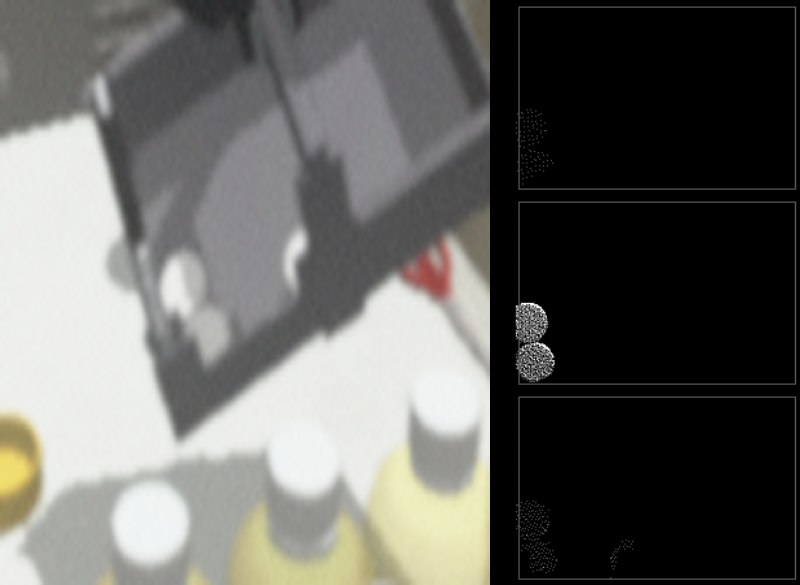

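Two caps are snug in the corner. The third is held by friction against the low wall at x of about -30 mm (crop pixel (295,255)). Tilting briefly towards the gate should bring it in.

```bash
cat > c3.py <<'E'
from h import *
w=eyes.snapshot("side");s=monitor.sense();M=R.from_quat(s['tool_rot']).as_matrix()
o=s['tcp_pos']+M@[0,0,.1068];T=np.stack([M[:,1],M[:,0],-M[:,2]],1)
Q=(cloud(w)-o)@T*1000;h=cv2.cvtColor(w["pixels"],cv2.COLOR_RGB2HSV)
m=(w["depth"]>0)&(abs(Q[...,0])<100)&(abs(Q[...,1])<72)&(Q[...,2]>12)&(Q[...,2]<50)&(h[...,2]>120)&(h[...,1]<50)
q=Q[m];b=np.arange(-100,105,10);print("side x hist y<-35",dict(zip(b[:-1].tolist(),np.histogram(q[q[:,1]<-35][:,0],b)[0].tolist())))
E
python3 -m pendant '[[[0,0,0,-0.12,-0.2,0,0],[0,0,0,-0.12,-0.2,0,0],[0,0,0,-0.12,-0.2,0,0],[0,0,0,-0.12,-0.2,0,0],[0,0,0,-0.12,-0.2,0,0],[0,0,0,-0.12,-0.2,0,0],[0,0,0,-0.12,-0.2,0,0],[0,0,0,-0.12,-0.2,0,0],[0,0,0,0,0,0,0],[0,0,0,0,0,0,0],[0,0,0,0,0,0,0]]]'; python3 blobs.py; python3 c3.py; python3 back.py
```

```text
t: 34.15
tcp_pos: [0.6092, -0.1717, 0.2566]
tool_rot: [0.73, 0.634, 0.226, 0.114]
force: [-0.7, -0.2, -5.3]
finger_gap: 0.147
gripper_force: 112.7
[(-55, np.float64(-70.0)), (-24, np.float64(-75.0))]
2112 x [-101.  -71.] y [-66.  -9.] z 25.0
[(-55, np.float64(-35.0))]
436 x [-49. -34.] y [-63. -39.] z 25.0
tilt 29.4 downhill (tote) [-0.454 -0.185] t 34.2 tcp [ 0.609 -0.172  0.257]
side x hist y<-35 {-100: 10, -90: 40, -80: 31, -70: 2, -60: 16, -50: 33, -40: 33, -30: 14, -20: 0, -10: 0, 0: 0, 10: 0, 20: 0, 30: 0, 40: 0, 50: 0, 60: 0, 70: 0, 80: 0, 90: 0}
units [ 0.963  1.612 -0.011]
```

It is sliding in. Let it finish, then go back to the diagonal tilt.

```bash
python3 -m pendant '[[[0,0,0,0,0,0,0],[0,0,0,0,0,0,0],[0,0,0,0,0,0,0],[0,0,0,0,0,0,0],[0,0,0,0,0,0,0]]]'>/dev/null; python3 blobs.py; python3 c3.py
```

```text
[(-55, np.float64(-39.0)), (-24, np.float64(-75.0))]
3144 x [-100.  -41.] y [-66. -10.] z 25.0
tilt 29.4 downhill (tote) [-0.454 -0.185] t 34.8 tcp [ 0.609 -0.172  0.257]
side x hist y<-35 {-100: 11, -90: 40, -80: 30, -70: 25, -60: 35, -50: 31, -40: 5, -30: 0, -20: 0, -10: 0, 0: 0, 10: 0, 20: 0, 30: 0, 40: 0, 50: 0, 60: 0, 70: 0, 80: 0, 90: 0}
```

The caps are now clustered: one in the corner, one beside it along the gate and one along the low wall. Returning to the final tilt.

```bash
python3 -m pendant '[[[0,0,0,0.12,0.2,0,0],[0,0,0,0.12,0.2,0,0],[0,0,0,0.12,0.2,0,0],[0,0,0,0.12,0.2,0,0],[0,0,0,0.12,0.2,0,0],[0,0,0,0.12,0.2,0,0],[0,0,0,0.12,0.2,0,0],[0,0,0,0.12,0.2,0,0],[0,0,0,0,0,0,0],[0,0,0,0,0,0,0],[0,0,0,0,0,0,0],[0,0,0,0,0,0,0],[0,0,0,0,0,0,0]]]'; python3 blobs.py; python3 c3.py; python3 - <<'E'
from h import *
# is the gate still home? tab top in tote frame should be x~-108, z~100
w=eyes.snapshot("wrist");s=monitor.sense();M=R.from_quat(s['tool_rot']).as_matrix()
o=s['tcp_pos']+M@[0,0,.1068];T=np.stack([M[:,1],M[:,0],-M[:,2]],1);Q=(cloud(w)-o)@T*1000
m=(w["depth"]>0)&(abs(Q[...,0]+108)<12)&(abs(Q[...,1])<22)&(Q[...,2]>75)&(w["pixels"].max(-1)<70);print("tab z",np.percentile(Q[m][:,2],[50,95,99]).round(1),m.sum())
C=cloud(w)
b=(w["depth"]>0)&(abs(Q[...,0])<9)&(Q[...,1]>30)&(Q[...,1]<78)&(Q[...,2]>115)&(Q[...,2]<135);print("bar top z",np.median(Q[b][:,2]).round(1))
E
```

```text
t: 36.15
tcp_pos: [0.609, -0.1713, 0.2567]
tool_rot: [0.711, 0.654, 0.258, 0.011]
force: [0.4, 0.4, -5.1]
finger_gap: 0.14
gripper_force: 112.7
[(-55, np.float64(-39.0)), (-24, np.float64(-75.0))]
3120 x [-100.  -41.] y [-66. -10.] z 25.0
tilt 29.9 downhill (tote) [-0.354 -0.352] t 36.2 tcp [ 0.609 -0.171  0.257]
side x hist y<-35 {-100: 13, -90: 49, -80: 37, -70: 32, -60: 42, -50: 38, -40: 7, -30: 1, -20: 0, -10: 0, 0: 0, 10: 0, 20: 0, 30: 0, 40: 0, 50: 0, 60: 0, 70: 0, 80: 0, 90: 0}
tab z [ 96.  101.2 101.7] 3623
bar top z 124.3
```

All three caps are bunched in the corner, the gate is still home, and the tote isn't slipping in the grip. It is tilted 30° with its lowest edge about 96 mm above the desk.

```bash
python3 -c "
from station import job
print(job.sign_off())"
```

```text
the job is handed in; nothing more can be done
None
```

The job is handed in at about 36 s: the gate is home in its slot and released, and the tote is held still at about 30°, its lowest edge about 96 mm above the desk, with all three caps together in the pick corner, none spilled.

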